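# Start the rack code reader and hold the tube rack in its corner for the scan

### The job

Start a scan on the rack code reader by pressing its three keys fully down, one at a time, in this order: round wake key, square format key, long start key. The scan follows a few seconds later and the loosely placed tube rack has no latch, so then bring it into the corner of the reader's bed, its long side square against the fence (the long rail opposite the keys) and its end up to the end stop (the short rail), and with one diagonal push press it firmly against the fence and down on the bed together, without leaning hard on the glass. Finish while still holding it pressed like that, not letting go; keep the rack upright throughout and leave the other things on the bench where they are.

Things in the scene. Friction and masses are not known exactly. Their poses are not given: they have to be found in the camera images.
- reader: white bench-top code reader, fixed, 290 x 270 mm, its flat bed 70 mm above the bench. Origin: on the bench under the housing, 5 mm to +x of its middle. Its +x points from the key panel (near the robot) to the fence (far side), its +y along the fence towards the end stop. The grey key panel lies along its -x edge, 65.5 mm above the bench.
- bed: the reader's level bed, dark metal with a reading glass let in flush, 214 x 268 mm (x, y); origin: centre of its top face, 70 mm above the bench; axes as the reader's
- fence: straight aluminium rail across the far side of the bed, 16 mm wide, 232 mm long, 16 mm high above the bed. Origin: on the bed at the middle of its working face, the face that looks to the reader's -x; axes as the reader's
- stop: end stop: shorter aluminium rail at right angles to the fence at the bed's +y end, 90 mm long, 16 mm wide and high. Origin: on the bed at the middle of its working face, the face that looks to the reader's -y; axes as the reader's
- home (a point): point on the bed (70 mm above the bench) where the middle of the rack's underside lies when the rack touches both fence and end stop: 43 mm from the fence face and 64 mm from the stop face; axes as the reader's (x square into the fence, y square into the stop)
- rack: loose white tube rack full of capped 2D-coded tubes, all one piece, about 0.3 kg, 86 mm (its x) by 128 mm (its y), tube caps 41 mm above its underside. A bail handle stands over its middle along its y. Origin: centre of its underside. It starts on the bed, clear of fence and stop, up to 14 degrees askew; its x must end square to the fence
- rack_grip (a point): centre of the rack's handle bar, 77 mm above the rack's underside: bar 10 mm thick (rack x), 92 mm long (rack y), 18 mm high (68 to 86 mm above the underside), open below between two uprights at 40 mm either side of the middle; rack axes
- wake_top (a point): centre of the top of the wake key: round, 18 mm across, at the +y end of the key row; its top stands 12 mm above the panel (77.5 mm above the bench) when up
- format_top (a point): centre of the top of the format key: square, 19 mm, 60 mm along -y from the wake key; same height
- start_top (a point): centre of the top of the start key: oblong, 19 x 46 mm (long along the row), 80 mm along -y from the format key; same height
- wake (a joint): travel of the wake key in m: 0 up, 0.005 fully down; springs back; 1.5 N starts it, 4.5 N brings it fully down (the same for all three keys)
- format (a joint): travel of the format key in m: 0 up, 0.005 fully down
- start (a joint): travel of the start key in m: 0 up, 0.005 fully down
- blood_rack: bystander: blue rack of blood tubes, 100 x 120 mm, 90 mm high, on the bench to the reader's +y side; origin under its centre
- scanner: bystander: grey handheld code scanner lying on the bench to the reader's -y side, about 110 x 160 mm, 50 mm high; origin under the rear end of its head
- reagent: bystander: amber reagent bottle, 60 mm across, 125 mm high, beyond the scanner; origin under its centre
- tray: bystander: shallow empty cream tray, 120 x 170 mm, 28 mm high, beyond the blood tube rack; origin under its centre
There are look-alikes about, which are no part of the job. Leave any red or turquoise look-alike of the rack alone.

How it is judged:
By the outcome, as a careful person would: the job done as asked, in the order asked, and still so for the second after the job is handed in, while the arm keeps its last pose, push and grip.
It also fails if it takes over 58 s, if anything falls off the work surface, if the arm or the gripper's body presses on something with over 40 N, if the wrist force passes 120 N, or if a joint passes its speed limit or range.

### The arm

A 6-joint arm with a two-finger parallel gripper is mounted at the origin on the work surface. World frame = base frame: x ahead of the robot, y to its left, z up, the work surface at z = 0. Lengths are in m, angles in rad, forces in N, time in s.
With the tool pointing down it reaches from about 0.275 to 1 m from the base axis. Payload 8.4 kg.
Tool frame: the origin (TCP) lies on the centre line of the jaws, within the pads' length; the fingertips stand 17 mm ahead of it and the grasp point (between the pads) lies 2 mm behind it (bot.tcp_to_tips is the y of the fingertips in the tool frame, in m); y points along the fingers, z is the direction in which the jaws open and shut, and the axes are right-handed (so a half turn about y gives the same grasp; the last joint's range is limited). The gripper opens to 85 mm and grips with 20 to 120 N. Pads are 22 mm wide; open, the fingers measure 114 mm over their backs; the gripper's body (76 mm by 85 mm) begins 54 mm behind the grasp point. The pads swing forward as they close: fully open they stand 13 mm farther back than shut.
Start: joints at [-1.321, 0.353, 1.633, -0, 1.155, -0.002], TCP at [0.156, -0.605, 0.248] pointing down, gripper open.
Joint ranges: [-2.63, 2.63], [-0.92, 2.1], [0.06, 2.66], [-1.3, 4.44], [0, 2.69], [-3.02, 3.02]. Speed limits (rad/s): [2.22, 2.22, 2.79, 3.14, 3.14, 3.14].

### API

Orientations are given as a unit quaternion [x, y, z, w].
In Python, from workcell import bot, hand, kinematics, get_obs, vision, hand_in gives the robot as it stands. The module is installed in compiled form; this text tells all that it offers. Calls block until the motion is done:
- bot.reach(position, orientation): joint-space move of the TCP to a pose.
- bot.servo_line(position, ori=None, velocity=0.15): straight line of the TCP; ori=None keeps the orientation; velocity is the mean speed in m/s.
- bot.goto_joints(angles): joint-space move.
- hand.move_gripper(opening, strength=None): finger opening in m; strength is the grip in N (None keeps the last); returns when the fingers have stopped.
- bot.dwell(seconds).
- kinematics.solve_ik(position, orientation): joint angles nearest the present ones, or None.
- get_obs(): the state.
- vision.read_camera(name): name is "scene" or "top" or "wrist"; returns a dict with "frame" (384x512x3 uint8, red, green, blue), "intrinsics" (3x3 intrinsics, pixels), "view" (4x4, takes a point from world to camera coordinates). Camera axes: x right, y down, z forward; pixel columns grow to the right and rows downward; lengths in m; the calibration is good to about 2 mm. The wrist camera is an equidistant fisheye: a pixel r from the principal point sees the ray r / f radians off the axis. A picture is of the moment at which its call begins. There is no depth.
A pose or a line that the arm cannot do raises bot.IKError and nothing moves.
- hand_in(): hands the job in, once; it reports no verdict.
The state is a dict: "time_s": time; "joint_pos": joint angles; "joint_vel": joint speeds; "joint_efforts": joint torques, N m; "position": TCP position; "orientation": TCP orientation; "wrist_force": force on the tool from outside, world axes, zero at the start; "ft_torque": the same for the moment, N m; "gripper_width": finger opening in m.
Only numpy, scipy, OpenCV 4.12 (cv2) and the standard library are available. Lean on these libraries where they do the work, as an engineer would, in place of code of your own. Each camera call takes 0.05 s, during which the arm holds its last target.

## Working session

There is one attempt and no reset: what is moved stays moved. The work goes in short steps, each a Python script; the robot and the scene stay as the last script left them, time stands still between calls to the robot, and variables do not carry over. Pictures are saved under pics/ and viewed, and the job is handed in when it is done.

```bash
ls; mkdir -p pics; python3 - <<'E'
from workcell import bot,hand,kinematics,get_obs,vision
import cv2,numpy as np
o=get_obs();print({k:np.round(v,3).tolist() for k,v in o.items()}, bot.tcp_to_tips)
for n in ["scene","top","wrist"]:
    r=vision.read_camera(n)
    np.savez(f"pics/{n}0.npz",**{k:np.array(v) for k,v in r.items()})
    cv2.imwrite(f"pics/{n}0.png",r["frame"][:,:,::-1])
    print(n,np.round(r["intrinsics"],1).tolist(),np.round(r["view"],3).tolist())
E
```

```text
pics
{'time_s': 0.0, 'joint_pos': [-1.321, 0.354, 1.634, 0.0, 1.155, -0.002], 'joint_vel': [0.0, -0.0, -0.0, 0.001, -0.0, -0.001], 'joint_efforts': [0.002, -60.525, -34.206, 0.0, 0.009, -0.0], 'position': [0.156, -0.605, 0.248], 'orientation': [-0.089, 0.702, -0.701, 0.089], 'wrist_force': [-0.006, 0.675, 0.168], 'ft_torque': [0.016, 0.027, -0.036], 'gripper_width': 0.085} 0.017
scene [[480.2, 0.0, 257.0], [0.0, 480.2, 194.1], [0.0, 0.0, 1.0]] [[0.637, 0.771, -0.008, -0.396], [0.552, -0.462, -0.694, -0.187], [-0.539, 0.438, -0.72, 1.684], [0.0, 0.0, 0.0, 1.0]]
top [[472.8, 0.0, 260.0], [0.0, 472.8, 198.9], [0.0, 0.0, 1.0]] [[-0.003, -1.0, 0.007, 0.058], [-0.995, 0.003, -0.099, 0.585], [0.099, -0.007, -0.995, 1.386], [0.0, 0.0, 0.0, 1.0]]
wrist [[297.3, 0.0, 252.0], [0.0, 297.3, 189.7], [0.0, 0.0, 1.0]] [[0.249, -0.968, -0.001, -0.623], [-0.934, -0.241, 0.265, -0.035], [-0.257, -0.065, -0.964, 0.378], [0.0, 0.0, 0.0, 1.0]]
```

View pics/scene0.png

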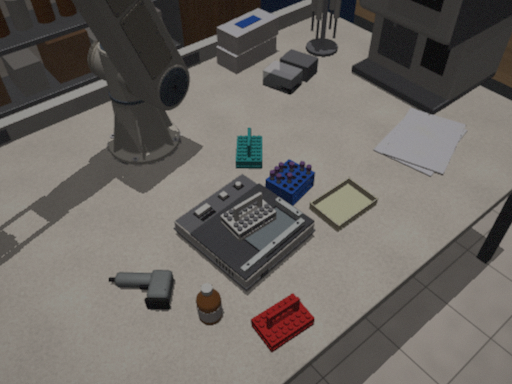

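View pics/top0.png

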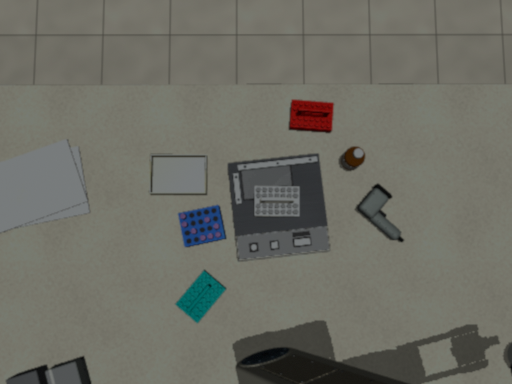

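The scene view shows the white rack on the bed at (249,216), and the top view shows it at (277,201). Keys in the top view, left to right, are at (254,247), (274,244) and (302,240). 

Possible confusions in the top view:
- **Rack:** white (277,201), red (312,115), turquoise (201,297) and blue blood rack (202,226). I choose the white one, which is on the bed.
- **Keys:** wake is at the stop's end, and start is the oblong one.

Next is a close crop to check this.

```bash
python3 - <<'E'
import cv2
t=cv2.imread("pics/top0.png")[140:270,215:340]
cv2.imwrite("pics/topcrop.png",cv2.resize(t,None,fx=4.6,fy=4.6,interpolation=cv2.INTER_CUBIC))
s=cv2.imread("pics/scene0.png")[165:285,165:325]
cv2.imwrite("pics/scenecrop.png",cv2.resize(s,None,fx=5,fy=5,interpolation=cv2.INTER_CUBIC))
E
```

```text
(no output)
```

View pics/topcrop.png

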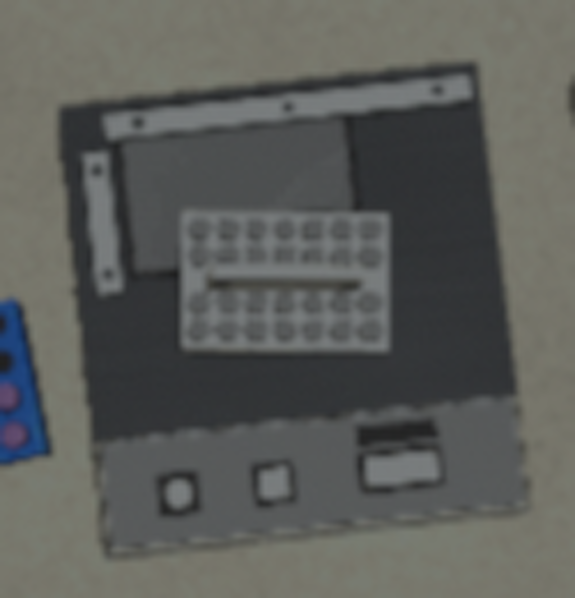

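View pics/scenecrop.png

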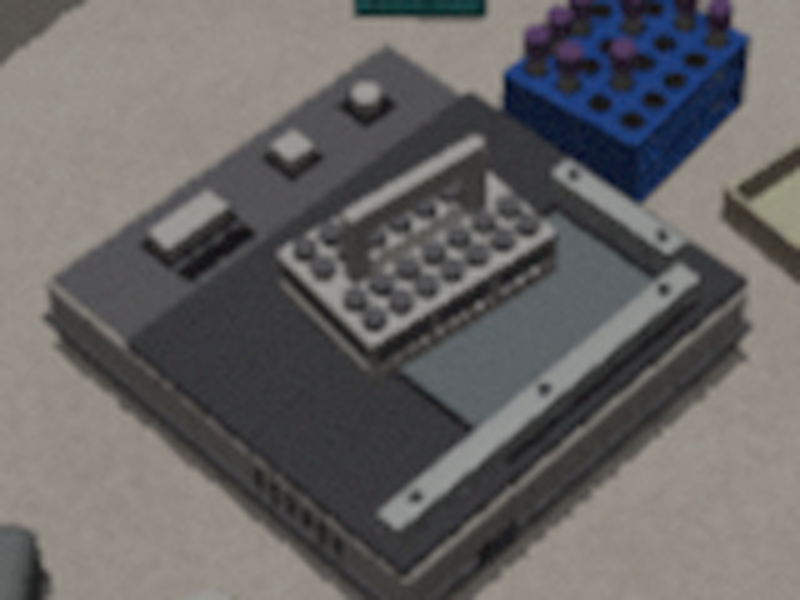

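```bash
cat > h.py <<'E'
import numpy as np, cv2
def load(n):
    d=np.load(f"pics/{n}.npz"); return d["frame"],d["intrinsics"],d["view"]
def ray(px,K,V,fish=False):
    x=(px[0]-K[0,2])/K[0,0]; y=(px[1]-K[1,2])/K[1,1]
    if fish:
        th=np.hypot(x,y); s=np.sin(th)/max(th,1e-9); d=np.array([x*s,y*s,np.cos(th)])
    else: d=np.array([x,y,1.])
    R=V[:3,:3]; return -R.T@V[:3,3], R.T@d
def onz(px,K,V,z,fish=False):
    c,d=ray(px,K,V,fish); return c+d*(z-c[2])/d[2]
def proj(p,K,V,fish=False):
    q=V[:3,:3]@np.asarray(p)+V[:3,3]
    if fish:
        r=np.hypot(q[0],q[1]); th=np.arctan2(r,q[2]); u=q[:2]/r*th
    else: u=q[:2]/q[2]
    return np.array([K[0,0]*u[0]+K[0,2],K[1,1]*u[1]+K[1,2]])
def blobs(frame,x0,y0,x1,y1,thr,amin=20,scale=4):
    g=cv2.cvtColor(frame,cv2.COLOR_RGB2GRAY)[y0:y1,x0:x1]
    g=cv2.resize(g,None,fx=scale,fy=scale,interpolation=cv2.INTER_CUBIC)
    m=(g>thr).astype(np.uint8)
    out=[]
    for c in cv2.findContours(m,cv2.RETR_EXTERNAL,cv2.CHAIN_APPROX_NONE)[0]:
        if cv2.contourArea(c)<amin*scale**2: continue
        c=c.reshape(-1,2).astype(np.float32)
        c=(c+.5)/scale-.5+np.array([x0,y0]); out.append(c.astype(np.float32))
    return out
E
python3 - <<'E'
from h import *
f,K,V=load("top0")
g=cv2.cvtColor(f,cv2.COLOR_RGB2GRAY); print(g[247,246:262],g[240,285:320],g[158:172,290],g[200,230:242])
for thr in (130,):
  for c in blobs(f,228,150,330,262,thr,amin=10):
    m=cv2.moments(c); r=cv2.minAreaRect(c); ctr=(m['m10']/m['m00'],m['m01']/m['m00'])
    print(np.round(ctr,1),np.round(r[1],1),round(r[2],1),len(c))
    for z in (.0775,.086): 
      pts=np.array([onz(p,K,V,z)[:2] for p in cv2.boxPoints(r)])
      print("   z",z,np.round(onz(ctr,K,V,z)[:2],4),np.round(pts,4).tolist())
E
```

```text
[ 89  90  86  67  64  99 120 123 123 120  95  57  70  88  89  89] [ 89  89  89  89  90  90  87  68  46  89 117 120 120 120 120 121 121 122
 123 122 123 122 123 121 111  85  77  88  89  90  89  89  89  89  89] [ 54  97 120 123 122 119  86  45  41  46  49  50  55  59] [109  82  54  51  56  79 104 101  87  99 111  90]
```

```bash
python3 - <<'E'
from h import *
f,K,V=load("top0")
print("TOP")
def rep(f,K,V,box,thr,zs,amin=10):
  for c in blobs(f,*box,thr,amin=amin):
    m=cv2.moments(c); r=cv2.minAreaRect(c); ctr=(m['m10']/m['m00'],m['m01']/m['m00'])
    print(np.round(ctr,1),np.round(r[1],1),round(r[2],1))
    for z in zs:
      w=np.array([onz(p,K,V,z)[:2] for p in c],np.float32); mm=cv2.minAreaRect((w*1000).astype(np.float32))
      print("   z",z,np.round(onz(ctr,K,V,z)[:2],4),"rect mm",np.round(mm[0],1),np.round(mm[1],1),round(mm[2],1))
rep(f,K,V,(244,233,318,254),104,[.0775])
print("fence/stop/rack"); rep(f,K,V,(231,152,325,222),86,[.086,.105,.156],amin=60)
f,K,V=load("scene0")
print("SCENE keys"); 
g=cv2.cvtColor(f,cv2.COLOR_RGB2GRAY); print(g[184,230:246],g[211,195:215])
rep(f,K,V,(190,176,246,220),135,[.0775])
E
```

```text
TOP
[253.4 246.8] [4.6 4.8] 45.0
   z 0.0775 [0.4422 0.0756] rect mm [442.3  75.6] [13.1 13.6] 44.7
[274.2 244.6] [5.9 5.5] 85.6
   z 0.0775 [0.4483 0.0163] rect mm [448.8  16.7] [16.8 15.8] 4.0
[301.9 241.4] [ 5.8 15.2] 82.4
   z 0.0775 [ 0.4572 -0.0632] rect mm [457.2 -63.1] [16.6 43.5] 7.4
fence/stop/rack
[276.4 200.4] [46.1 31. ] 0.7
   z 0.086 [0.5746 0.0095] rect mm [574.8  10. ] [132.   89.4] 89.1
   z 0.105 [0.5728 0.0103] rect mm [573.   10.8] [130.2  88.2] 89.1
   z 0.156 [0.5679 0.0124] rect mm [568.1  12.9] [125.2  84.8] 89.1
[236.8 188.1] [30.7  6. ] 83.6
   z 0.086 [0.6105 0.1231] rect mm [610.9 123.3] [89.1 17.2] 6.4
   z 0.105 [0.6081 0.1223] rect mm [608.6 122.5] [87.8 16.9] 6.4
   z 0.156 [0.6019 0.1201] rect mm [602.3 120.4] [84.4 16.3] 6.4
[277.1 162.8] [ 6.  80.3] 83.7
   z 0.086 [0.6839 0.0065] rect mm [683.6   6.4] [ 17.5 232.6] 6.2
   z 0.105 [0.6806 0.0074] rect mm [680.2   7.3] [ 17.3 229.3] 6.2
   z 0.156 [0.6715 0.0096] rect mm [671.2   9.5] [ 16.6 220.5] 6.2
[277.  158.4] [49.5 93.8] 90.0
   z 0.086 [0.6968 0.0069] rect mm [644.6   5.3] [272.  144.3] 89.9
   z 0.105 [0.6932 0.0078] rect mm [641.7   6.2] [268.2 142.3] 89.9
   z 0.156 [0.6837 0.01  ] rect mm [634.2   8.5] [257.9 136.8] 89.9
SCENE keys
[ 82  83  82  79  59  98 137 148 149 141 111  62  54  76  84  81] [129 151 151 150 152 151 150 136 102  66  53  49  42  49  53  41  33  24
  22  20]
[202.  208.4] [ 4.5 14.7] 54.5
   z 0.0775 [ 0.4562 -0.064 ] rect mm [456.1 -63.6] [16. 43.] 6.3
[239.8 204.4] [ 2.  13.5] 59.9
   z 0.0775 [0.5129 0.0273] rect mm [512.9  28.1] [41.8  7.3] 88.9
[223.  193.5] [4.2 5.6] 56.3
   z 0.0775 [0.4476 0.0162] rect mm [447.6  16.2] [15.5 16. ] 4.5
[237.7 183. ] [3.2 4.2] 90.0
   z 0.0775 [0.4408 0.0757] rect mm [440.7  75.9] [13.1 13.1] 86.4
[205.5 186.7] [33.  47.2] 90.0
   z 0.0775 [ 0.3919 -0.0064] rect mm [420.   -4.4] [142.5 134.2] 50.0
```

```bash
cat >> h.py <<'E'
from scipy.spatial.transform import Rotation as Rot
YAW=np.deg2rad(6.15)
XR=np.array([np.cos(YAW),np.sin(YAW),0]); YR=np.array([-np.sin(YAW),np.cos(YAW),0])
WAKE=np.array([.4415,.0757,.0775]);FORMAT=np.array([.448,.0163,.0775]);START=np.array([.4567,-.0634,.0775])
def down(a):
    "tool down with jaw axis (z) along world angle a"
    z=np.array([np.cos(a),np.sin(a),0]); y=np.array([0,0,-1.]); x=np.cross(y,z)
    return Rot.from_matrix(np.c_[x,y,z]).as_quat()
E
python3 - <<'E'
from h import *
from workcell import bot,kinematics,get_obs
o=get_obs(); print(Rot.from_quat(o["orientation"]).as_matrix().round(2).tolist())
HOME=np.array([.6273,.0525,.147])
for a in (YAW+np.pi/2,YAW-np.pi/2,YAW,YAW+np.pi):
    for p in (WAKE+[0,0,.1],WAKE+[0,0,.01],START+[0,0,.01],np.array([.568,.0125,.145]),HOME):
        q=kinematics.solve_ik(p,down(a)); print(round(a,2),None if q is None else np.round(q,2))
# bar in both views
for n,box in (("top0",(250,195,305,210)),("scene0",(225,185,268,215))):
    f,K,V=load(n); 
    x0,y0,x1,y1=box; c=cv2.resize(f[y0:y1,x0:x1],None,fx=12,fy=12,interpolation=cv2.INTER_CUBIC)
    cv2.imwrite(f"pics/bar_{n}.png",c[:,:,::-1]); print(c.shape)
E
```

```text
[[-0.97, -0.0, 0.25], [-0.25, 0.0, -0.97], [-0.0, -1.0, -0.0]]
1.68 [ 0.17  0.17  2.07 -0.    0.91 -1.51]
1.68 [ 0.17  0.32  2.13 -0.    0.69 -1.51]
1.68 [-0.14  0.34  2.11 -0.    0.7  -1.82]
1.68 [ 0.02  0.39  1.85 -0.    0.91 -1.66]
1.68 [ 0.08  0.47  1.71 -0.    0.97 -1.6 ]
-1.46 [ 0.17  0.17  2.07 -0.    0.91  1.63]
-1.46 [ 0.17  0.32  2.13 -0.    0.69  1.63]
-1.46 [-0.14  0.34  2.11 -0.    0.7   1.32]
-1.46 [ 0.02  0.39  1.85 -0.    0.91  1.48]
-1.46 [ 0.08  0.47  1.71 -0.    0.97  1.54]
0.11 [ 0.17  0.17  2.07 -0.    0.91  0.06]
0.11 [ 0.17  0.32  2.13 -0.    0.69  0.06]
0.11 [-0.14  0.34  2.11 -0.    0.7  -0.25]
0.11 [ 0.02  0.39  1.85 -0.    0.91 -0.09]
0.11 [ 0.08  0.47  1.71 -0.    0.97 -0.03]
3.25 None
3.25 None
3.25 [-0.14  0.34  2.11 -0.    0.7   2.89]
3.25 None
3.25 None
(180, 660, 3)
(360, 516, 3)
```

```bash
cat >> h.py <<'E'
def press(P,a,log=True,clear=.02,fz=8.0):
    from workcell import bot,get_obs
    bot.servo_line((P+[0,0,.017+.004]).tolist(),down(a).tolist(),velocity=.1)
    f0=get_obs()["wrist_force"][2]
    dz=-.0015
    rows=[]
    while dz>-.012:
        bot.servo_line((P+[0,0,.017+dz]).tolist(),velocity=.03)
        o=get_obs(); f=o["wrist_force"][2]-f0
        rows.append((round(dz*1000,1),round((o["position"][2]-.017-P[2])*1000,1),round(f,1)))
        if f>fz: break
        dz-=.0015
    bot.dwell(.2); o=get_obs(); rows.append(("hold",round((o["position"][2]-.017-P[2])*1000,1),round(o["wrist_force"][2]-f0,1),round(o["time_s"],2)))
    bot.servo_line((P+[0,0,.017+clear]).tolist(),velocity=.1)
    if log: print(rows)
E
python3 - <<'E'
from h import *
from workcell import bot,hand,get_obs,vision
a=YAW+np.pi/2
hand.move_gripper(0.0,40)
print(get_obs()["time_s"])
bot.reach((WAKE+[0,0,.09]).tolist(),down(a).tolist())
print(get_obs()["time_s"])
r=vision.read_camera("wrist"); np.savez("pics/wrist1.npz",**{k:np.array(v) for k,v in r.items()}); cv2.imwrite("pics/wrist1.png",r["frame"][:,:,::-1])
r=vision.read_camera("scene"); cv2.imwrite("pics/scene1.png",r["frame"][:,:,::-1])
o=get_obs();print(o["time_s"],o["position"],o["wrist_force"],o["gripper_width"])
E
```

```text
0.9167
3.5417
3.6417 [0.44177193 0.07523054 0.16754761] [ 0.25822134 -0.04064757 -0.0510507 ] 6.113679893385369e-05
```

View pics/wrist1.png

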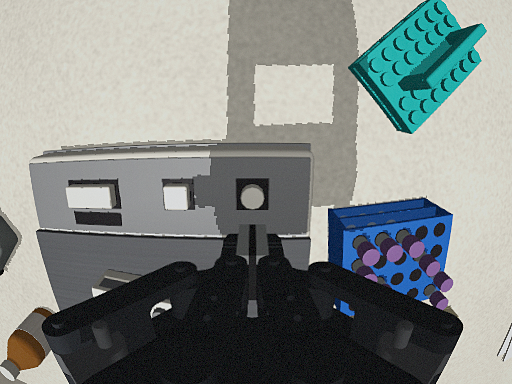

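View pics/scene1.png

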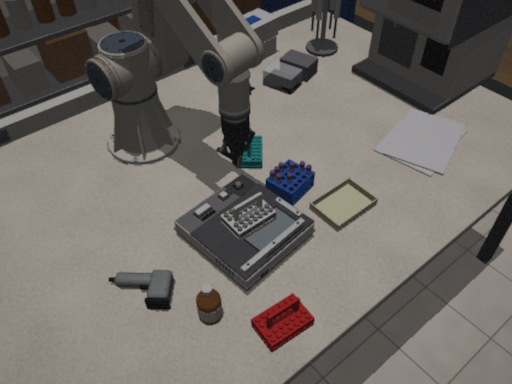

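The wrist view shows the round wake key at (252,197), the square key at (177,197) and the oblong at (91,197), with a flat dark display beside it. I'll cross-check the key positions from this view.

```bash
python3 - <<'E'
from h import *
f,K,V=load("wrist1")
g=cv2.cvtColor(f,cv2.COLOR_RGB2GRAY); print(g[197,232:272],g[197,155:200])
for (b,thr) in (((60,175,125,213),215),((155,175,200,213),215),((236,178,268,212),150)):
  for c in blobs(f,*b,thr,amin=100):
    w=np.array([onz(p,K,V,.0775,True)[:2]*1000 for p in c],np.float32); mm=cv2.minAreaRect(w); print(np.round(mm[0],1),np.round(mm[1],1),round(mm[2],1))
for P in (WAKE,FORMAT,START): print(proj(P,K,V,True).round(1))
E
```

```text
[ 93  92  91  84  42  18  16  17  66 132 160 158 157 153 157 155 154 157
 157 154 155 156 158 155 155 158 157 156 156 160 164 133  39  13  26  25
  62  92  97  93] [151 151 155 151 150 155 155 158 100 213 224 218 219 218 218 218 219 219
 219 219 218 219 218 217 219 217 219 217 220 221 221 197  92  94  75  21
  42  59  53 125 171 112  87  91  94]
[455.1 -62.5] [17.3 44.2] 6.6
[446.5  16.7] [17.5 17.8] 6.0
[440.  76.] [16.  16.1] 20.0
[251.4 199.8]
[174.4 199.8]
[ 86.3 199.2]
```

All three views agree to within 2 mm. Pressing wake.

```bash
sed -i 's/^WAKE=.*/WAKE=np.array([.441,.0758,.0775]);FORMAT=np.array([.4473,.0164,.0775]);START=np.array([.4560,-.0631,.0775])/' h.py; python3 - <<'E'
from h import *
from workcell import bot,hand,get_obs,vision
a=YAW+np.pi/2
press(WAKE,a)
r=get_obs(); print(r["time_s"],r["position"],r["wrist_force"])
E
```

```text
[(-1.5, np.float64(-1.2), np.float64(2.5)), (-3.0, np.float64(-2.8), np.float64(4.2)), (-4.5, np.float64(-4.4), np.float64(4.1)), (-6.0, np.float64(-5.2), np.float64(18.6)), ('hold', np.float64(-5.2), np.float64(17.4), 5.77)]
6.175 [0.44043688 0.07572383 0.11415075] [-0.24977872  0.02974225 -0.99965717]
```

Wake bottomed out: about 4 N through its travel, then the hard stop at −5.2 mm. Next are format and start.

```bash
python3 - <<'E'
from h import *
from workcell import bot,hand,get_obs,vision
a=YAW+np.pi/2
bot.servo_line((FORMAT+[0,0,.037]).tolist(),down(a).tolist(),velocity=.15)
press(FORMAT,a)
bot.servo_line((START+[0,0,.037]).tolist(),down(a).tolist(),velocity=.15)
press(START,a,clear=.06)
print(get_obs()["time_s"])
hand.move_gripper(.06,60)
bot.reach((.555,.0115,.235),down(np.deg2rad(-1)).tolist())
o=get_obs(); print(o["time_s"],o["position"],o["wrist_force"])
for n in ("wrist","scene"):
    r=vision.read_camera(n); np.savez(f"pics/{n}2.npz",**{k:np.array(v) for k,v in r.items()}); cv2.imwrite(f"pics/{n}2.png",r["frame"][:,:,::-1])
E
```

```text
[(-1.5, np.float64(-1.3), np.float64(3.2)), (-3.0, np.float64(-2.8), np.float64(3.4)), (-4.5, np.float64(-4.4), np.float64(3.8)), (-6.0, np.float64(-5.2), np.float64(17.9)), ('hold', np.float64(-5.2), np.float64(18.3), 8.32)]
[(-1.5, np.float64(-1.2), np.float64(2.2)), (-3.0, np.float64(-2.8), np.float64(2.3)), (-4.5, np.float64(-4.4), np.float64(4.4)), (-6.0, np.float64(-5.2), np.float64(17.6)), ('hold', np.float64(-5.2), np.float64(16.4), 11.0)]
11.8083
14.0333 [0.55470882 0.01140789 0.23479491] [-0.23438874 -0.51646714 -0.20034447]
```

View pics/wrist2.png

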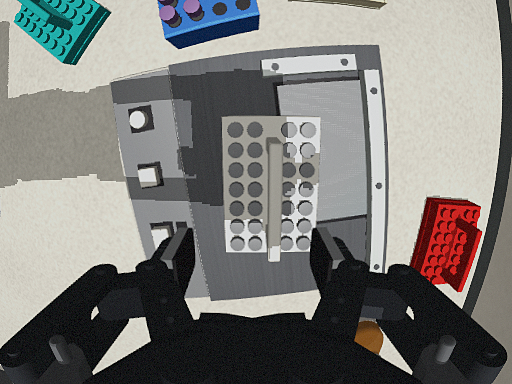

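The wrist view shows the bar from (274,140) to (274,260), the fence's inner edge near column 370 and the stop's inner edge near row 74. Next I crop this view to measure the bar, fence and stop.

```bash
python3 - <<'E'
import cv2
s=cv2.imread("pics/wrist2.png")
cv2.imwrite("pics/w2a.png",cv2.resize(s[125:270,215:330],None,fx=4,fy=4,interpolation=cv2.INTER_CUBIC))
cv2.imwrite("pics/w2b.png",cv2.resize(s[40:240,255:395],None,fx=3,fy=3,interpolation=cv2.INTER_CUBIC))
E
```

```text
(no output)
```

View pics/w2a.png

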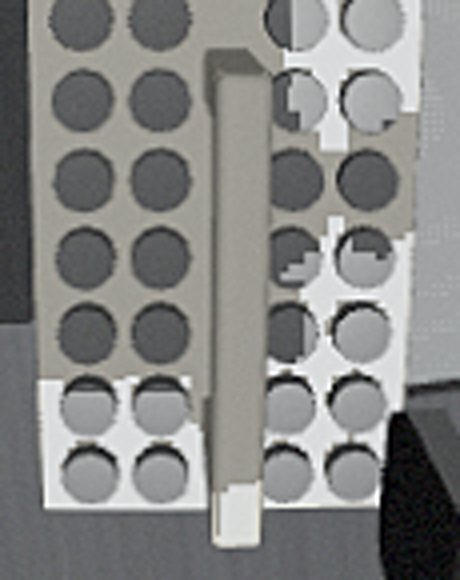

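View pics/w2b.png

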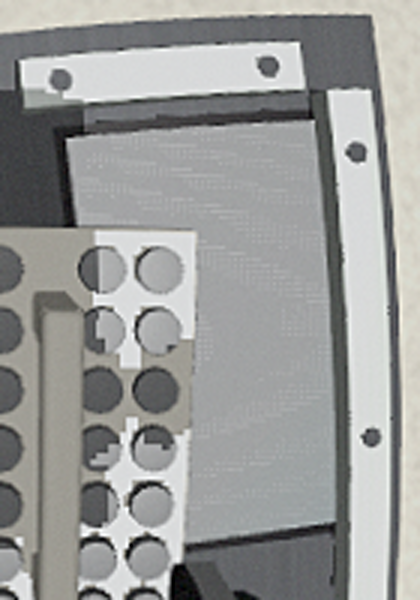

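```bash
python3 - <<'E'
from h import *
f,K,V=load("wrist2")
px=lambda u,v,s,ox,oy:((u+.5)/s-.5+ox,(v+.5)/s-.5+oy)
A=lambda u,v,z:onz(px(u,v,4,215,125),K,V,z,True)
B=lambda u,v,z:onz(px(u,v,3,255,40),K,V,z,True)
c=np.array([A(218,73,.156),A(270,71,.156),A(260,545,.156),A(214,545,.156)])[:,:2]
print("bar corners",c.round(4).tolist(),"len",np.linalg.norm((c[0]+c[1]-c[2]-c[3])/2).round(4),"w",np.linalg.norm(c[0]-c[1]).round(4),np.linalg.norm(c[2]-c[3]).round(4))
d=(c[0]+c[1]-c[2]-c[3])/2; print("centre",c.mean(0).round(4),"yaw",np.rad2deg(np.arctan2(-d[0],d[1])).round(2))
f1,f2=B(328,92,.086),B(348.5,560,.086); print("fence",f1.round(4),f2.round(4),np.rad2deg(np.arctan2(-(f1-f2)[0],(f1-f2)[1])).round(2))
s1,s2=B(82,106,.086),B(304,91,.086); print("stop",s1.round(4),s2.round(4),np.rad2deg(np.arctan2((s2-s1)[1],(s2-s1)[0])).round(2))
print("fence x_r",(f1@XR).round(4),(f2@XR).round(4),"stop y_r",(s1@YR).round(4),(s2@YR).round(4), "top-view: .6724 .0491")
b=np.r_[c.mean(0),0]; print("rack in reader",(b@XR).round(4),(b@YR).round(4))
# scene bar ends
E
```

```text
bar corners [[0.5668, 0.0564], [0.5757, 0.0567], [0.575, -0.0346], [0.566, -0.0343]] len 0.091 w 0.009 0.009
centre [0.5709 0.011 ] yaw -0.47
fence [0.6621 0.1196 0.086 ] [ 0.6783 -0.0379  0.086 ] 5.88
stop [0.583  0.1115 0.086 ] [0.6538 0.1193 0.086 ] 6.28
fence x_r 0.6711 0.6703 stop y_r 0.0484 0.0486 top-view: .6724 .0491
rack in reader 0.5688 -0.0502
```

The bar measures 91 mm against 92 given. Its centre is (0.571, 0.011) with yaw about −0.6°, so the rack needs +59 mm in reader x, +35 mm in reader y and about +6.7° of turn. Next is the grasp.

```bash
cat >> h.py <<'E'
def rd(x,y,z): return (x*XR+y*YR+np.array([0,0,z])).tolist()
def st(tag=""):
    from workcell import get_obs
    o=get_obs(); p=o["position"]; F=o["wrist_force"]; T=o["ft_torque"]
    R=Rot.from_quat(o["orientation"]).as_matrix()
    print(tag,"t",round(o["time_s"],2),"xr,yr,z mm",(np.array([p@XR,p@YR,p[2]])*1e3).round(1),"F xr,yr,z",np.array([F@XR,F@YR,F[2]]).round(1),"T",np.array([T@XR,T@YR,T[2]]).round(2),"w",round(o["gripper_width"]*1e3,1),"yaw",np.rad2deg(np.arctan2(R[1,2],R[0,2])).round(2))
    return o
E
python3 - <<'E'
from h import *
from workcell import bot,hand,get_obs,vision
q=down(np.deg2rad(-.6)).tolist()
bot.servo_line((.571,.011,.19),q,velocity=.15)
bot.servo_line((.571,.011,.145),velocity=.1)
st("pre")
hand.move_gripper(0.0,60)
st("grip")
bot.servo_line((.571,.011,.149),velocity=.05)
st("lift")
for n in ("wrist","scene"):
    r=vision.read_camera(n); np.savez(f"pics/{n}3.npz",**{k:np.array(v) for k,v in r.items()}); cv2.imwrite(f"pics/{n}3.png",r["frame"][:,:,::-1])
E
```

```text
pre t 15.2 xr,yr,z mm [569.2 -50.3 145.4] F xr,yr,z [ 0.5  0.7 -0.7] T [ 0.02  0.03 -0.01] w 59.9 yaw -0.6
grip t 15.71 xr,yr,z mm [569.4 -50.3 145.5] F xr,yr,z [1.  0.  3.5] T [ 0.03 -0.1  -0.01] w 9.0 yaw -0.6
lift t 15.96 xr,yr,z mm [568.5 -50.2 148.8] F xr,yr,z [ 1.1 -0.4 -3.5] T [ 0.04 -0.01 -0.03] w 8.5 yaw -0.6
```

View pics/wrist3.png

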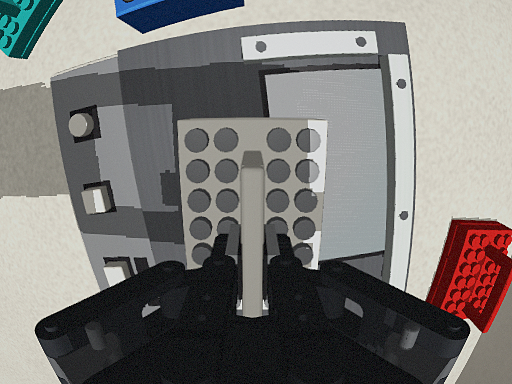

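The bar is gripped and carrying −3.5 N, which fits a 0.3 kg rack. I'll carry it just above the bed to a few mm short of the corner, turning it square on the way.

```bash
python3 - <<'E'
from h import *
from workcell import bot,hand,get_obs,vision
bot.servo_line(rd(.6215,-.0205,.149),down(YAW).tolist(),velocity=.06)
st("pre-home")
z=.1465
while True:
    bot.servo_line(rd(.6215,-.0205,z),velocity=.02)
    o=st("lower")
    if o["wrist_force"][2]>1.0 or z<.1425: break
    z-=.0008
for n in ("wrist","scene","top"):
    r=vision.read_camera(n); np.savez(f"pics/{n}4.npz",**{k:np.array(v) for k,v in r.items()}); cv2.imwrite(f"pics/{n}4.png",r["frame"][:,:,::-1])
E
```

```text
pre-home t 17.22 xr,yr,z mm [621.1 -20.6 148.9] F xr,yr,z [ 0.2 -0.6 -3.4] T [ 0.02  0.03 -0.06] w 9.2 yaw 6.14
lower t 17.49 xr,yr,z mm [621.2 -20.6 146.3] F xr,yr,z [-0.   0.  -3.4] T [ 0.03 -0.01 -0.02] w 8.7 yaw 6.14
lower t 17.74 xr,yr,z mm [621.5 -20.5 145.7] F xr,yr,z [ 0.3 -0.1 -3.5] T [ 0.01  0.03 -0.01] w 9.3 yaw 6.15
lower t 17.99 xr,yr,z mm [621.6 -20.5 145.5] F xr,yr,z [-2.4  0.1  4. ] T [ 0.    0.49 -0.02] w 9.0 yaw 6.15
```

View pics/wrist4.png

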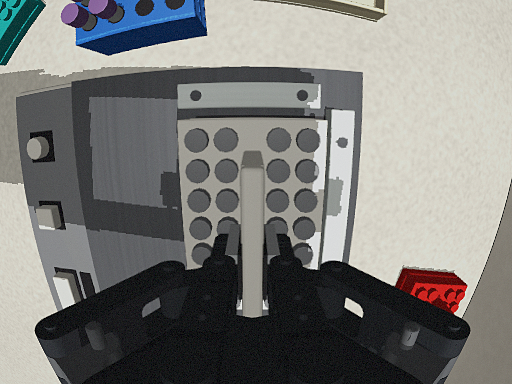

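The rack sits square in the view, with narrow gaps to the stop (row 115) and the fence (column 328). I'll close the stop gap first, stepping on force.

```bash
python3 - <<'E'
from h import *
from workcell import bot,hand,get_obs,vision
z=.1449; y=-.0175
while y<-.011:
    bot.servo_line(rd(.6215,y,z),velocity=.03)
    o=st("y"); F=o["wrist_force"]
    if F@YR<-4.5: break
    y+=.0007
print("ycmd",y)
E
```

```text
y t 18.39 xr,yr,z mm [622.1 -17.6 145.5] F xr,yr,z [-1.3 -1.9  6.6] T [-0.33  0.25  0.03] w 9.2 yaw 6.16
y t 18.64 xr,yr,z mm [622.1 -17.2 145.5] F xr,yr,z [-0.9 -3.4  5.5] T [-0.48  0.23  0.03] w 8.5 yaw 6.16
y t 18.89 xr,yr,z mm [622.2 -16.6 145.5] F xr,yr,z [-1.1 -4.3  5.7] T [-0.63  0.12  0.02] w 8.8 yaw 6.16
y t 19.14 xr,yr,z mm [622.3 -15.9 145.5] F xr,yr,z [ 0.2 -4.   5.3] T [-0.58  0.04  0.02] w 8.9 yaw 6.16
y t 19.39 xr,yr,z mm [622.3 -15.2 145.5] F xr,yr,z [-0.3 -4.7  5.7] T [-0.59  0.13  0.03] w 9.0 yaw 6.16
ycmd -0.014700000000000005
```

```bash
python3 - <<'E'
from h import *
from workcell import bot,hand,get_obs,vision
z=.1449; y=-.0142
while y<-.009:
    bot.servo_line(rd(.6215,y,z),velocity=.03)
    o=st("y"); F=o["wrist_force"]
    if F@YR<-8: break
    y+=.0005
print("ycmd",y)
for n in ("wrist",):
    r=vision.read_camera(n); np.savez(f"pics/{n}5.npz",**{k:np.array(v) for k,v in r.items()}); cv2.imwrite(f"pics/{n}5.png",cv2.resize(r["frame"][70:280,150:370,::-1],None,fx=2.8,fy=2.8,interpolation=cv2.INTER_CUBIC))
E
```

```text
y t 19.64 xr,yr,z mm [622.3 -14.7 145.5] F xr,yr,z [ 0.4 -4.4  5.2] T [-0.61  0.06  0.01] w 9.0 yaw 6.16
y t 19.89 xr,yr,z mm [622.4 -14.2 145.5] F xr,yr,z [-0.6 -4.4  6. ] T [-0.6  0.1 -0. ] w 9.1 yaw 6.16
y t 20.14 xr,yr,z mm [622.3 -13.9 145.5] F xr,yr,z [-0.2 -5.   5.7] T [-0.83  0.09 -0.07] w 9.0 yaw 6.16
y t 20.39 xr,yr,z mm [622.3 -13.8 145.6] F xr,yr,z [ 0. -7.  6.] T [-1.12  0.11  0.01] w 9.3 yaw 6.17
y t 20.64 xr,yr,z mm [622.3 -13.7 145.6] F xr,yr,z [-0.9 -9.   6.1] T [-1.49  0.15 -0.02] w 9.0 yaw 6.17
ycmd -0.012199999999999999
```

View pics/wrist5.png

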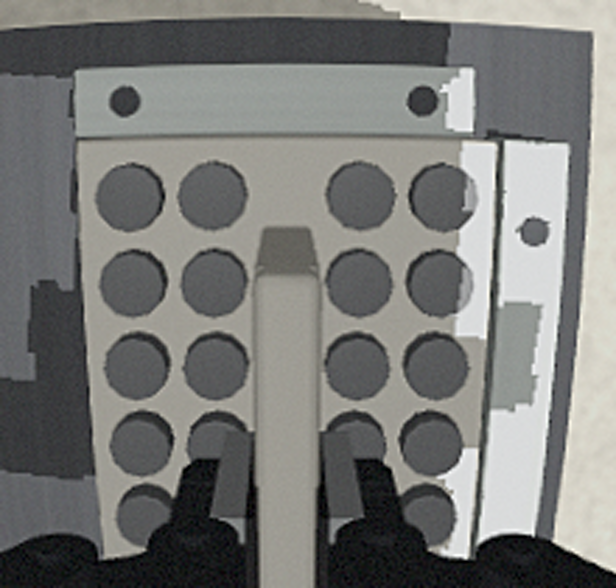

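The rack's end is now flush on the stop. Contact came at y_r = −13.9 mm against a predicted −15.2. I'll firm the grip, slide to light fence contact and then make the diagonal push.

```bash
python3 - <<'E'
from h import *
from workcell import bot,hand,get_obs,vision
hand.move_gripper(0.0,90)
z=.1449; y=-.0131; x=.6235
bot.servo_line(rd(x,y,z),velocity=.03); st("x")
while x<.634:
    x+=.0007
    bot.servo_line(rd(x,y,z),velocity=.03)
    o=st("x"); F=o["wrist_force"]
    if F@XR<-7: break
print("xcmd",x)
for n in ("wrist",):
    r=vision.read_camera(n); np.savez(f"pics/{n}6.npz",**{k:np.array(v) for k,v in r.items()}); cv2.imwrite(f"pics/{n}6.png",cv2.resize(r["frame"][70:280,150:370,::-1],None,fx=2.8,fy=2.8,interpolation=cv2.INTER_CUBIC))
E
```

```text
x t 21.16 xr,yr,z mm [622.6 -13.9 145.6] F xr,yr,z [-8.2 -5.6 13.2] T [-0.86  1.3  -0.04] w 8.3 yaw 6.15
x t 21.41 xr,yr,z mm [622.7 -13.9 145.7] F xr,yr,z [-10.2  -5.9  16.1] T [-0.9   1.68  0.04] w 8.3 yaw 6.16
xcmd 0.6242000000000001
```

View pics/wrist6.png

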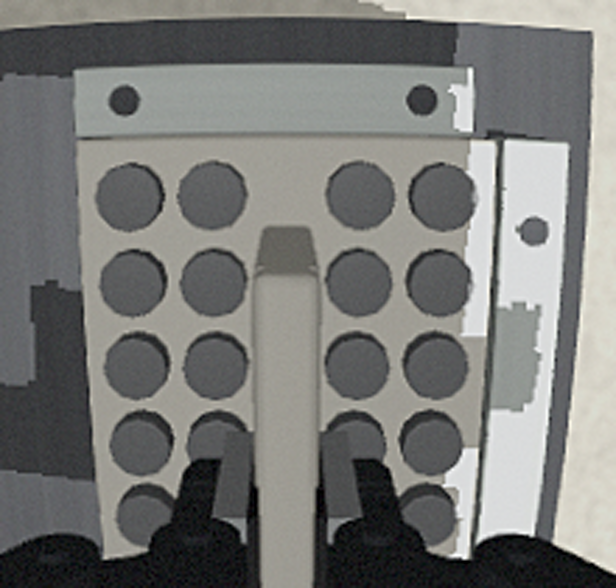

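Fz rose as well, and the moments put all the load on the rack's −x bottom edge. So this is bed friction with a slight pitch, not fence contact yet. I'll unload and check for tilt before going on.

```bash
python3 - <<'E'
from h import *
from workcell import bot,hand,get_obs,vision
z=.1449; y=-.0131; x=.6242
for z in (.1454,.1458,.1461):
    bot.servo_line(rd(x,y,z),velocity=.03); o=st(f"z{z}")
R=Rot.from_quat(o["orientation"]).as_matrix(); print("tool y in reader", (R[:,1]@XR).round(4),(R[:,1]@YR).round(4))
r=vision.read_camera("scene"); np.savez(f"pics/scene7.npz",**{k:np.array(v) for k,v in r.items()}); cv2.imwrite("pics/scene7.png",cv2.resize(r["frame"][150:290,170:330,::-1],None,fx=4.5,fy=4.5,interpolation=cv2.INTER_CUBIC))
f,K,V=load("wrist6")
for zz in (.1,.105,.108): print("deck edge px",[(((proj(np.array(rd(.6227+.043,yy,zz)),K,V,True)-[150,70])*2.8).round(0)).tolist() for yy in (.04,.0,)])
for xx in (.6705,.6724): print("fence edge px",[(((proj(np.array(rd(xx,yy,.086)),K,V,True)-[150,70])*2.8).round(0)).tolist() for yy in (.04,.0)])
E
```

```text
z0.1454 t 21.71 xr,yr,z mm [622.9 -13.9 145.7] F xr,yr,z [-9.  -6.4  9.7] T [-0.85  1.28  0.09] w 8.7 yaw 6.17
z0.1458 t 21.96 xr,yr,z mm [622.9 -13.9 145.8] F xr,yr,z [-6.3 -5.8  7.6] T [-0.93  1.08  0.09] w 8.7 yaw 6.17
z0.1461 t 22.21 xr,yr,z mm [622.9 -13.9 145.8] F xr,yr,z [-5.7 -6.   5.5] T [-0.89  0.98  0.06] w 8.5 yaw 6.17
tool y in reader -0.0027 -0.0012
deck edge px [[494.0, 183.0], [484.0, 366.0]]
deck edge px [[500.0, 185.0], [489.0, 373.0]]
deck edge px [[503.0, 187.0], [492.0, 378.0]]
fence edge px [[499.0, 178.0], [490.0, 348.0]]
fence edge px [[507.0, 178.0], [498.0, 348.0]]
```

View pics/scene7.png

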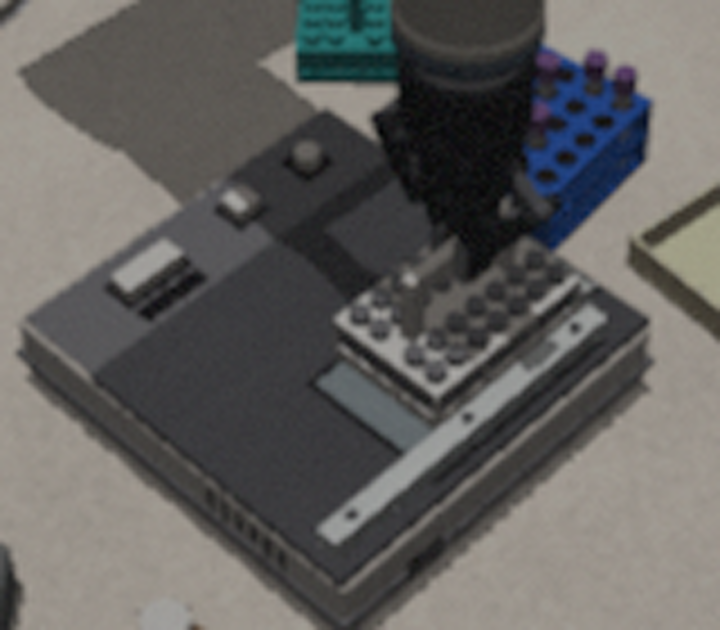

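The scene crop shows a gap of a few mm still open at the fence. I'll unload the bed further, close the gap lightly, and then push.

```bash
python3 - <<'E'
from h import *
from workcell import bot,hand,get_obs,vision
y=-.0134; x=.6242; z=.1466
bot.servo_line(rd(x,y,z),velocity=.03); o=st(f"z{z}")
while x<.634:
    x+=.0008
    bot.servo_line(rd(x,y,z),velocity=.03)
    o=st("x%.1f"%(x*1e3)); F=o["wrist_force"]
    if F@XR<-6: break
print("xcmd",x)
r=vision.read_camera("scene"); np.savez(f"pics/scene8.npz",**{k:np.array(v) for k,v in r.items()}); cv2.imwrite("pics/scene8.png",cv2.resize(r["frame"][190:270,230:330,::-1],None,fx=7,fy=7,interpolation=cv2.INTER_CUBIC))
r=vision.read_camera("wrist"); np.savez(f"pics/wrist8.npz",**{k:np.array(v) for k,v in r.items()}); cv2.imwrite(f"pics/wrist8.png",cv2.resize(r["frame"][70:280,150:370,::-1],None,fx=2.8,fy=2.8,interpolation=cv2.INTER_CUBIC))
E
```

```text
z0.1466 t 22.51 xr,yr,z mm [623.6 -13.6 146. ] F xr,yr,z [-2.5 -3.  -2.9] T [-0.7   0.4   0.03] w 8.5 yaw 6.15
x625.0 t 22.76 xr,yr,z mm [624.7 -13.5 146.2] F xr,yr,z [-2.9 -3.1 -3.6] T [-0.79  0.5   0.08] w 8.2 yaw 6.16
x625.8 t 23.01 xr,yr,z mm [625.8 -13.4 146.4] F xr,yr,z [-1.6 -3.2 -4.3] T [-0.9   0.38  0.02] w 8.4 yaw 6.15
x626.6 t 23.26 xr,yr,z mm [626.7 -13.4 146.6] F xr,yr,z [-1.2 -3.6 -4.5] T [-0.83  0.4   0.05] w 8.4 yaw 6.15
x627.4 t 23.51 xr,yr,z mm [627.5 -13.4 146.6] F xr,yr,z [-2.1 -4.7 -4.2] T [-0.92  0.44  0.01] w 8.5 yaw 6.15
x628.2 t 23.76 xr,yr,z mm [628.3 -13.4 146.7] F xr,yr,z [-1.2 -3.7 -2.6] T [-0.97  0.41  0.01] w 8.5 yaw 6.15
x629.0 t 24.01 xr,yr,z mm [628.8 -13.5 146.6] F xr,yr,z [-2.8 -3.6 -3.1] T [-0.94  0.55  0.  ] w 8.6 yaw 6.15
x629.8 t 24.26 xr,yr,z mm [629.  -13.5 146.6] F xr,yr,z [-5.7 -3.4 -1. ] T [-0.98  1.04 -0.01] w 8.6 yaw 6.15
x630.6 t 24.51 xr,yr,z mm [629.2 -13.5 146.6] F xr,yr,z [-7.2 -4.8  1.3] T [-0.95  1.5   0.03] w 8.8 yaw 6.15
xcmd 0.6306000000000002
```

View pics/scene8.png

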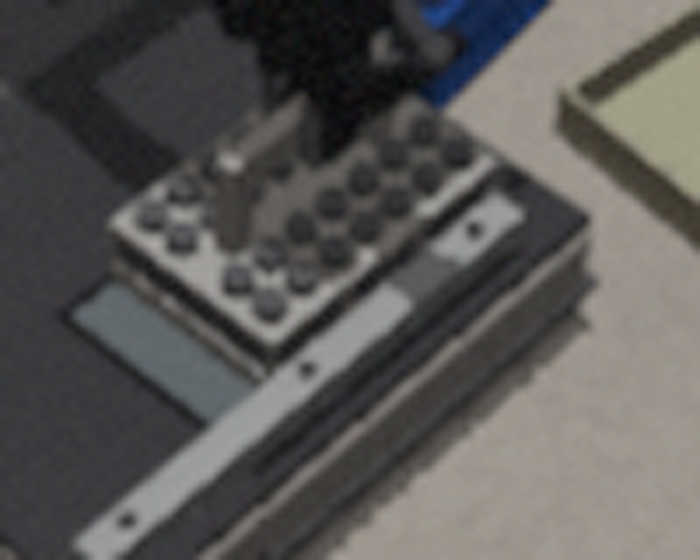

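View pics/wrist8.png

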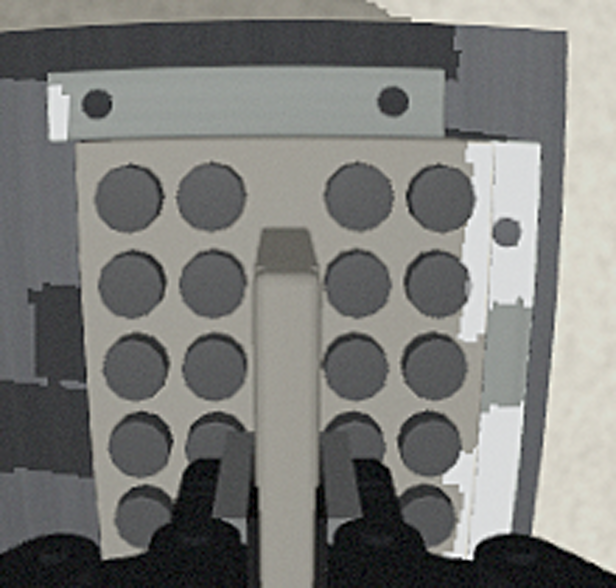

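The fence touches at x_r = 628.9 mm, inside the predicted 628–629.4, and the yaw moment is about 0, so the rack is square. The moments fit a sensor about 0.2 m up at the flange, so the earlier pitch reading was an artefact. Now the diagonal push, towards the fence and down together, watching force.

```bash
python3 - <<'E'
from h import *
from workcell import bot,hand,get_obs,vision
p0=np.array([.6306,.1466]); d=np.array([.0008,-.00035])
for k in range(1,7):
    x,z=p0+d*k
    bot.servo_line(rd(x,-.0134,z),velocity=.02)
    o=st("k%d x%.1f z%.2f"%(k,x*1e3,z*1e3)); F=o["wrist_force"]
    if F@XR<-19 or F[2]>14: break
bot.dwell(.5); o=st("hold")
r=vision.read_camera("scene"); np.savez(f"pics/scene9.npz",**{k:np.array(v) for k,v in r.items()}); cv2.imwrite("pics/scene9.png",cv2.resize(r["frame"][190:270,230:330,::-1],None,fx=7,fy=7,interpolation=cv2.INTER_CUBIC))
E
```

```text
k1 x631.4 z146.25 t 24.86 xr,yr,z mm [629.4 -13.6 146.3] F xr,yr,z [-10.7  -4.8   5. ] T [-0.99  1.97 -0.01] w 8.6 yaw 6.15
k2 x632.2 z145.90 t 25.11 xr,yr,z mm [629.4 -13.7 146.3] F xr,yr,z [-13.5  -5.5   9.5] T [-1.05  2.53 -0.01] w 8.6 yaw 6.15
k3 x633.0 z145.55 t 25.36 xr,yr,z mm [629.6 -13.8 146.2] F xr,yr,z [-18.8  -6.1  14.7] T [-1.06  3.26  0.02] w 8.6 yaw 6.14
hold t 25.86 xr,yr,z mm [629.6 -13.8 146.2] F xr,yr,z [-18.4  -6.4  14.2] T [-1.06  3.17  0.02] w 9.3 yaw 6.14
```

View pics/scene9.png

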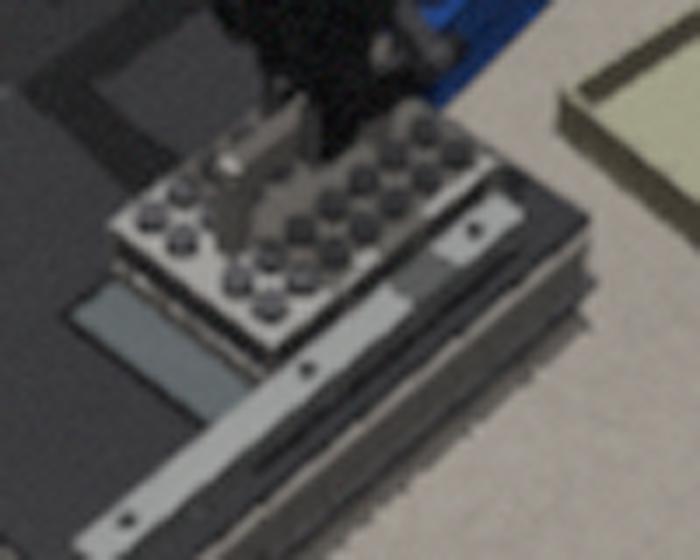

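Holding about 18 N into the fence, 6 N into the stop and 14 N down. Next I check that the rack hasn't tilted in the grip by comparing cap positions in the wrist view with the earlier flat state, and confirm the bystanders haven't moved.

```bash
python3 - <<'E'
from h import *
from workcell import bot,hand,get_obs,vision
for n in ("wrist","top"):
    r=vision.read_camera(n); np.savez(f"pics/{n}9.npz",**{k:np.array(v) for k,v in r.items()}); cv2.imwrite(f"pics/{n}9.png",r["frame"][:,:,::-1])
o=st("now"); R=Rot.from_quat(o["orientation"]).as_matrix(); print("tool y in reader",(R[:,1]@XR).round(4),(R[:,1]@YR).round(4))
def caps(n):
    f,_,_=load(n); g=cv2.cvtColor(f,cv2.COLOR_RGB2GRAY)[115:285,175:335]
    g=cv2.resize(g,None,fx=4,fy=4,interpolation=cv2.INTER_CUBIC)
    return g
ref=caps("wrist4")
for n in ("wrist3","wrist5","wrist6","wrist8","wrist9"):
    g=caps(n); out=[]
    for (u,v) in ((196,140),(226,140),(278,140),(196,170),(226,170),(278,170),(253,170),(196,200),(278,200)):
        cx,cy=int((u-175)*4),int((v-115)*4)
        h=52; T=ref[max(cy-h,0):cy+h,cx-h:cx+h]; S=g[max(cy-h-20,0):cy+h+20,cx-h-20:cx+h+20]
        m=cv2.matchTemplate(S,T,cv2.TM_CCOEFF_NORMED); _,s,_,l=cv2.minMaxLoc(m)
        offy=min(20,max(cy-h,0)-max(cy-h-20,0)); out.append(((l[0]-20)/4,(l[1]-offy)/4,round(s,2)))
    print(n,out)
a,_,_=load("top0"); b,_,_=load("top9")
d=cv2.absdiff(a,b).max(2); 
for nm,(x0,y0,x1,y1) in dict(blood=(175,200,230,250),tray=(145,150,212,200),scanner=(352,182,408,245),reagent=(340,143,370,172),red=(285,95,338,135),turq=(172,266,230,325)).items():
    A=cv2.cvtColor(a[y0:y1,x0:x1],cv2.COLOR_RGB2GRAY).astype(np.float32);B=cv2.cvtColor(b[y0:y1,x0:x1],cv2.COLOR_RGB2GRAY).astype(np.float32)
    print(nm,np.round(cv2.phaseCorrelate(A,B),2) if 0 else cv2.phaseCorrelate(A,B))
E
```

```text
now t 26.01 xr,yr,z mm [629.6 -13.8 146.2] F xr,yr,z [-17.8  -6.6  14. ] T [-1.02  3.26 -0.05] w 8.6 yaw 6.15
tool y in reader -0.0071 -0.0004
wrist3 [(0.0, 0.0, 0.99), (0.0, 0.0, 0.99), (0.0, 0.0, 0.99), (0.25, 0.0, 0.99), (0.0, 0.0, 0.99), (0.0, 0.0, 0.99), (0.0, 0.0, 0.99), (0.0, 0.0, 1.0), (0.0, 0.0, 0.99)]
wrist5 [(0.0, 0.25, 0.99), (0.0, 0.0, 0.99), (0.0, 0.0, 0.99), (0.0, 0.25, 0.99), (0.0, 0.0, 0.99), (0.0, 0.0, 0.99), (0.0, 0.25, 0.99), (0.0, 0.0, 0.99), (0.0, 0.0, 0.99)]
wrist6 [(-0.25, 0.0, 0.99), (0.0, 0.0, 0.99), (0.0, 0.0, 0.99), (0.0, 0.0, 0.99), (-0.25, 0.0, 0.99), (0.0, 0.0, 0.99), (0.0, 0.0, 0.99), (0.0, 0.0, 0.99), (0.0, 0.0, 0.99)]
wrist8 [(-0.5, 0.5, 0.98), (-0.5, 0.5, 0.98), (-0.75, 0.5, 0.98), (-0.5, 0.5, 0.99), (-0.5, 0.5, 0.99), (-0.5, 0.5, 0.97), (0.0, 0.0, 0.98), (-0.5, 0.5, 0.99), (-0.5, 0.25, 0.98)]
wrist9 [(-0.75, 0.25, 0.99), (-0.75, 0.0, 0.98), (-0.75, 0.25, 0.98), (-0.75, 0.25, 0.99), (-0.75, 0.25, 0.99), (-0.75, 0.0, 0.98), (-0.25, 0.0, 0.98), (-0.75, 0.25, 0.99), (-0.75, 0.0, 0.98)]
blood ((0.12608563618379165, -0.008906085646305684), 0.9867175772984823)
tray ((0.013269796021390334, -0.06409131401241197), 0.9325737047195435)
scanner ((0.006870975327984752, -0.007609833455688886), 0.9756151583045721)
reagent ((0.0212317663411401, -0.00837852705660147), 0.9868683710363176)
red ((0.23702227966523282, -0.04897117716765109), 0.7573711660173205)
turq ((-0.5415288854607354, -0.39547876872008914), 0.558615972995758)
```

View pics/wrist9.png

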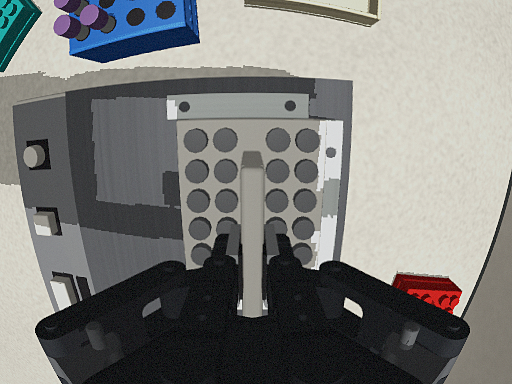

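View pics/top9.png

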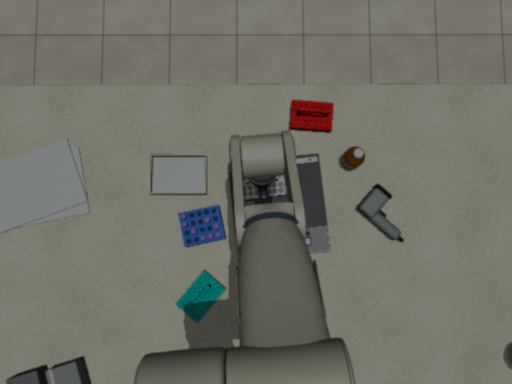

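The forces are good and the bystanders haven't moved. The caps, though, have shifted about 0.5 px relative to the bar, the tool leans 0.4° and the TCP sits 0.7 mm above the first bed contact. Together that means the rack is pitched about 0.9°, with its near edge lifted. I'll take it out by tilting the tool back a little while still pressing diagonally.

```bash
cat >> h.py <<'E'
def tilt(deg): return (Rot.from_rotvec(-np.deg2rad(deg)*YR)*Rot.from_quat(down(YAW))).as_quat().tolist()
def capshift(name):
    f0,_,_=load("wrist4"); f1,_,_=load(name)
    G=lambda f:cv2.resize(cv2.cvtColor(f,cv2.COLOR_RGB2GRAY)[115:285,175:335],None,fx=8,fy=8,interpolation=cv2.INTER_CUBIC)
    a,b=G(f0),G(f1); out=[]
    for (u,v) in ((226,140),(278,140),(226,170),(278,170),(196,200),(278,200),(253,175)):
        cx,cy=int((u-175)*8),int((v-115)*8); h=100
        m=cv2.matchTemplate(b[cy-h-24:cy+h+24,cx-h-24:cx+h+24],a[cy-h:cy+h,cx-h:cx+h],cv2.TM_CCOEFF_NORMED); l=cv2.minMaxLoc(m)[3]
        out.append(((l[0]-24)/8,(l[1]-24)/8))
    out=np.array(out); print(name,"cap shift",out[:-1].mean(0).round(2),"bar",out[-1])
E
python3 - <<'E'
from h import *
from workcell import bot,hand,get_obs,vision
for i,(t,x,z) in enumerate(((.4,.6325,.1453),(.8,.6320,.1450),(1.2,.6315,.1448))):
    bot.servo_line(rd(x,-.0134,z),tilt(t),velocity=.01)
    o=st("tilt%.1f"%t); R=Rot.from_quat(o["orientation"]).as_matrix(); print("   lean",np.rad2deg(R[:,1]@XR).round(2))
    n=f"wrist1{i}"; r=vision.read_camera("wrist"); np.savez(f"pics/{n}.npz",**{k:np.array(v) for k,v in r.items()}); capshift(n)
E
```

```text
tilt0.4 t 26.26 xr,yr,z mm [629.3 -13.9 146. ] F xr,yr,z [-17.9  -6.5  14.1] T [-1.07  3.18 -0.01] w 8.2 yaw 6.14
   lean 0.03
wrist10 cap shift [-0.94  0.1 ] bar [-0.125  0.   ]
tilt0.8 t 26.56 xr,yr,z mm [628.9 -13.8 145.7] F xr,yr,z [-18.2  -6.7  14.1] T [-1.09  3.07 -0.02] w 8.5 yaw 6.14
   lean 0.44
wrist11 cap shift [-1.    0.08] bar [-0.125  0.   ]
tilt1.2 t 26.86 xr,yr,z mm [628.6 -13.9 145.6] F xr,yr,z [-16.1  -7.8  13.4] T [-1.06  3.   -0.04] w 8.2 yaw 6.14
   lean 0.87
wrist12 cap shift [-1.17  0.06] bar [-0.125  0.   ]
```

The rack now sits essentially flat: TCP z is 145.6 mm against 145.5 at first flat contact, and relative pitch cancels lean. One small final increment of the same diagonal press, then a steady check.

```bash
python3 - <<'E'
from h import *
from workcell import bot,hand,get_obs,vision
bot.servo_line(rd(.6318,-.0133,.1447),tilt(1.4),velocity=.01)
o=st("tilt1.4"); R=Rot.from_quat(o["orientation"]).as_matrix(); print("   lean",np.rad2deg(R[:,1]@XR).round(2))
bot.dwell(1.0); o=st("hold")
for n in ("wrist","scene"):
    r=vision.read_camera(n); np.savez(f"pics/{n}13.npz",**{k:np.array(v) for k,v in r.items()})
    cv2.imwrite(f"pics/{n}13.png",cv2.resize(r["frame"][70:280,150:370,::-1] if n=="wrist" else r["frame"][150:290,170:330,::-1],None,fx=2.8 if n=="wrist" else 4.2,fy=2.8 if n=="wrist" else 4.2,interpolation=cv2.INTER_CUBIC))
capshift("wrist13")
# bystanders by colour centroid, before/after
a,_,_=load("top0"); b,_,_=load("top9")
for nm,(x0,y0,x1,y1),fn in (("red",(285,95,338,135),lambda h:((h[...,0]<8)|(h[...,0]>172))&(h[...,1]>150)),("turq",(172,266,230,325),lambda h:(h[...,0]>80)&(h[...,0]<97)&(h[...,1]>120))):
    for im in (a,b):
        m=fn(cv2.cvtColor(im[y0:y1,x0:x1],cv2.COLOR_RGB2HSV)).astype(np.uint8); M=cv2.moments(m,True); print(nm,round(M['m10']/M['m00'],2),round(M['m01']/M['m00'],2),M['m00'])
E
```

```text
tilt1.4 t 27.16 xr,yr,z mm [628.6 -13.9 145.6] F xr,yr,z [-17.2  -8.   16.5] T [-1.15  3.32  0.03] w 8.5 yaw 6.14
   lean 1.03
hold t 28.16 xr,yr,z mm [628.6 -13.9 145.6] F xr,yr,z [-18.7  -8.7  16.5] T [-1.19  3.33  0.01] w 8.3 yaw 6.15
wrist13 cap shift [-1.44  0.06] bar [-0.25  0.  ]
red 25.95 20.54 1206.0
red 25.96 20.53 1205.0
turq 28.3 30.13 1281.0
turq 28.35 30.18 1286.0
```

View pics/wrist13.png

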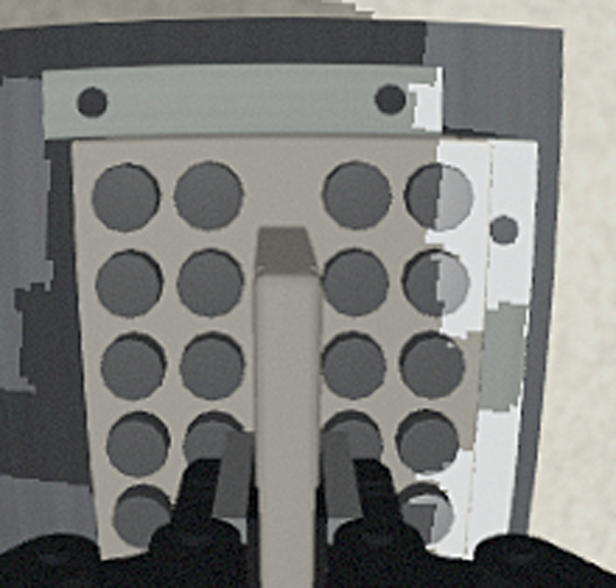

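View pics/scene13.png

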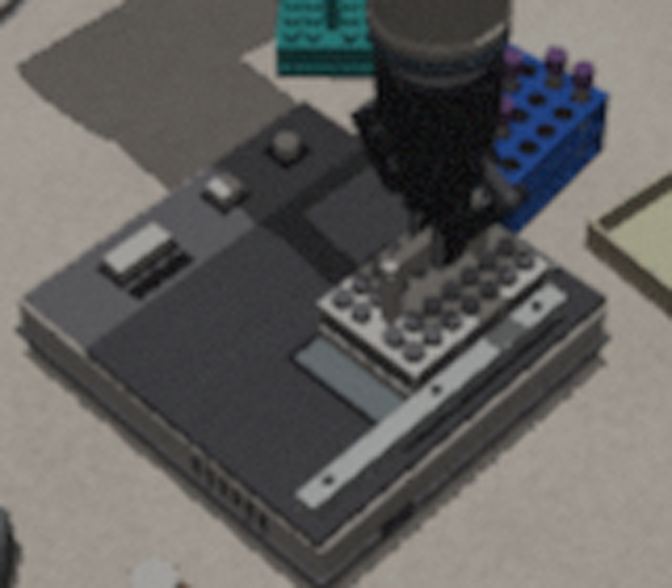

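The rack is flush on the fence and stop, and TCP z stayed at 145.6 mm under the extra tilt, so it is flat. I'll ease the downward load on the glass slightly, confirm it's steady and hand in.

```bash
python3 - <<'E'
from h import *
from workcell import bot,hand,get_obs,vision,hand_in
bot.servo_line(rd(.6318,-.0133,.1449),tilt(1.4),velocity=.01)
bot.dwell(.6); o=st("hold"); F=o["wrist_force"]
n="wrist14"; r=vision.read_camera("wrist"); np.savez(f"pics/{n}.npz",**{k:np.array(v) for k,v in r.items()}); capshift(n)
if 10<F[2]<19 and -24<F@XR<-13: hand_in(); print("handed in")
E
```

```text
hold t 29.11 xr,yr,z mm [628.6 -13.8 145.5] F xr,yr,z [-17.6  -7.   14.5] T [-1.15  3.25  0.01] w 8.1 yaw 6.15
wrist14 cap shift [-1.44  0.06] bar [-0.25  0.  ]
the job is handed in; nothing more can be done
handed in
```

The scan was started and the rack is held in the corner of the bed. I handed the job in at 29 s of the 58 s allowed, with the arm still gripping and pressing.

- **Keys:** I pressed wake, then format, then start. Each met its hard stop at 5.2 mm of measured travel, with 16–18 N at the bottom.
- **Placing:** I gripped the rack by its handle, carried it 3–4 mm above the bed and turned it square. I slid it up to the end stop, then to the fence, and pressed it with a diagonal push. Stop contact came 1.3 mm from my camera estimate, and fence contact was within the estimated range.
- **Holding force:** The last reading was about 17.6 N into the fence, 7 N into the stop and 14.5 N down. The twisting moment was about zero, so the rack lies square to the fence.
- **Tilt corrected:** After the first push the rack had pitched about 0.9°, with the near edge lifted. I tilted the tool back by 1.4° while still pressing. The height then returned to its first flat-contact value (145.5 mm) and the caps' position in the wrist view agreed, so it reads as flat to a few tenths of a degree.
- **False readings on the way:** I first took a jam on the bed for fence contact. I also took its moment for a tilt, which turned out to be the force sensor's offset from the tool. I unloaded the rack and redid that part.
- **Other things on the bench:** A comparison of the top view before and after the push showed none of the bystanders or look-alikes had moved. For the red and turquoise racks the first check was poor because of the arm's shadow. A second check by colour put both within 0.1 pixel of where they started.

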